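# Set the photometer's filter lever to the third click and take a reading

### The arm

A 6-joint arm with a two-finger parallel gripper is mounted at the origin on the work surface; the furniture and walls round the work are solid. World frame = base frame: x ahead of the robot, y to its left, z up, the work surface at z = 0. Lengths are in m, angles in rad, forces in N, time in s.
With the tool pointing down it reaches from about 0.3 to 0.775 m from the base axis. Payload 14.6 kg.
Tool frame: the origin (TCP) lies midway between the tips of the shut fingers; the grasp point (between the pads) lies manip.grip_depth behind it (manip.grip_depth is the distance from the TCP to the grasp point, in m); z points along the fingers, y is the line along which they close (so a half turn about z gives the same grasp; the last joint's range is limited). The gripper opens to 85 mm and grips with 20 to 120 N. Pads are 22 mm wide; open, the fingers measure 114 mm over their backs; the gripper's body (76 mm by 85 mm) begins 54 mm behind the grasp point. The pads swing forward as they close: fully open they stand 13 mm farther back than shut.
Start: joints at [-1.293, 0.3, 1.521, -0, 1.321, -0.067], TCP at [0.186, -0.518, 0.231] pointing down, gripper open.
Joint ranges: [-3.03, 3.03], [-0.79, 2.21], [0.23, 2.52], [-1.04, 4.18], [0, 3.07], [-2.55, 2.55]. Speed limits (rad/s): [2.22, 2.22, 2.57, 3.14, 3.14, 3.14].

### API

Orientations are given as a rotation vector (axis times angle).
In Python, from bench import manip, vision gives the robot as it stands.
- The arm moves only by the tool send_rows, never from a script. Its arguments are lists of equal length, an entry for each row: "fingers": the opening in per cent of the stroke, from 0 (shut) to 100 (fully open); "delta_pos": the shift along the tool's x, y, z in mm, a list of three; "twist": the turn about the tool's z in rad. In form: {"fingers": [fingers, ...], "delta_pos": [[dx, dy, dz], ...], "twist": [twist, ...]}. A call has 1 to 8 rows; each row is the pose to reach, as a shift and turn from the pose commanded when the call began, along the tool's axes at that moment; what a row does not reach only later rows make up. A row lasts 1/12 s, in which the tool goes at most 41.7 mm and 7.16 degrees, less where a joint would pass 70% of its speed; a pose out of reach is approached as far as the arm can. A call with a gripper value outside its range is refused whole. The fingers move at their own pace and stop on an object; "grip_force" is the grip in N (left out, the last holds). Time passes only in rows, so rows that repeat a pose let the fingers close. It gives the time, the measured TCP pose, the force, the opening and the grip force at its end, in the units of the state.
- manip.sense(): the state, without advancing time (a new reading comes with each control period).
- vision.get_image(name): name is "scene" or "top" or "wrist"; returns a dict with "frame" (420x560x3 uint8, red, green, blue), "fx", "fy", "cx", "cy" (pixels), "extrinsics" (4x4, takes a point from world to camera coordinates); the wrist camera has in their place "mount" (4x4, takes a point from camera to tool coordinates, whose origin is the TCP and whose axes are the flange's). Camera axes: x right, y up, looking along -z (the intrinsics and any distortion apply to the point x, -y, -z); pixel columns grow to the right and rows downward; lengths in m; the calibration is good to about 2 mm. A picture is of the moment at which its call begins: read the wrist's pose just before it. There is no depth.
- manip.close_job(): hands the job in; it is judged then, once.
The state is a dict: "time": time; "qpos": joint angles; "joint_velocities": joint speeds; "joint_torque": joint torques, N m; "ee_pos": TCP position; "tcp_rot": TCP orientation; "force": force on the tool from outside, world axes, zero at the start; "moment": the same for the moment, N m; "opening": finger opening in m; "grip_force": force on a finger pad.
Only numpy, scipy, OpenCV 4.12 (cv2) and the standard library are available. Lean on these libraries where they do the work, as an engineer would, in place of code of your own. Each camera call takes 0.05 s, during which the arm holds its last target. There are 200 camera calls.

### The job

Set the filter photometer to its third filter: push the filter lever from behind with a fingertip, to the left along its slot from its home end, feel the clicks and stop in the third one without running past it. Then press the green read button all the way down, once the lever sits in that click, and let it come up again. Only push and press: do not pinch the lever, and leave the forceps, the bottle and the timer where they are.

Things in the scene. Friction and masses are not known exactly. Their poses are not given: they have to be found in the camera images.
- photometer: White box-shaped filter photometer, 170 (x) x 200 (y) x 95 mm high, fixed to the bench, black display in front. Origin: centre of its underside. Its front looks along -x, +y is the left side seen from the robot, z up. Its flat deck (95 mm up) carries the lever (slot along y at x = -10 mm), the green button (front left), a black round cap 8 mm high (rear left) and the forceps (rear).
- filter_lever (a joint): Lever slide along the photometer's +y: 0 = home stop (right), 0.094 m = far stop. Starts in the free run, 0 to 0.014. Unmarked click detents at 0.030, 0.045, 0.060 (third), 0.075, 0.090 m; a crest 7.5 mm before each takes a push of about 8 N (free run 1 N). About 2 mm past a crest the lever snaps forward by itself, some 5 mm ahead of the finger, and stays in the detent.
- push_pad: Trailing half of the lever: black rubber pad with grey ribs, 30 mm wide (across the slot), 7 mm thick along the slot, from 4 to 31 mm above the deck. To be pushed on its ribbed back face, which looks along the photometer's -y. Axes as the photometer's. Origin: at deck height, where the pad meets the blue half.
- lead_half: Leading half of the lever, fixed to the pad: blue plastic, 30 mm wide, 8 mm thick along the slot, from 4 to 28 mm above the deck. Same origin and axes as the pad. It need not be touched; fingers pressing on both halves at once count as a pinch.
- pad_face (a point): Centre of the pad's ribbed back face (the face to push), 18 mm above the deck; moves with the lever, axes as the photometer's: push along +y. At joint value 0 it lies at (-10, -54, 113) mm in the photometer's frame.
- read_button (a joint): Travel of the green read button, downward: 0 = up, 0.005 m = fully down. A spring returns it; fully down takes 5 N.
- read_button_top (a point): Centre of the top face of the green round button (24 mm across, in a grey round collar 40 mm across and 12 mm high), 21 mm above the deck when up, at (-58, 70) mm from the photometer's origin.
- forceps: Steel forceps, 132 x 15 x 9 mm, lying on the rear of the photometer's deck along the photometer's y, about 72 mm behind the lever's slot. Origin: centre of the underside. To be left alone.
- dye_bottle: White bottle with black screw cap and red band, 40 mm across, 85 mm high, standing on the bench in front of the photometer. Origin: centre of the underside. To be left alone.
- timer: White bench timer with blue keys, 62 x 62 x 21 mm, lying on the bench in front of the photometer. Origin: centre of the underside. To be left alone.

How it is judged:
By the outcome, as a careful person would: the job done as asked, in the order asked, and still so for the second after the job is handed in, with the robot touching nothing.
It also fails if it takes over 64 s, if anything falls off the work surface, if the arm or the gripper's body presses on something with over 40 N, if the wrist force passes 120 N, or if a joint passes its speed limit or range.

## Working session

There is one attempt and no reset: what is moved stays moved. The work goes in short steps, Python scripts to look and compute and a tool call to move; the robot and the scene stay as the last step left them, time stands still between calls to the robot, and variables do not carry over. Pictures are saved under pics/ and viewed, at most 10 in all, crops included, and the job is handed in when it is done.

Besides the shell and the picture viewer there is one more tool, called after "Request:" by a JSON object that holds its "api" and its "payload". send_rows: Moves the arm, as the interface text tells. Its arguments: {"type":"object","properties":{"fingers":{"type":"array"},"delta_pos":{"type":"array"},"twist":{"type":"array"},"grip_force":{"type":"number"}},"required":["fingers","delta_pos","twist"]}

```bash
mkdir -p pics
python3 - <<'E'
from bench import manip, vision
import cv2,numpy as np
np.set_printoptions(precision=4,suppress=True)
s=manip.sense();print(s, manip.grip_depth)
for n in("scene","top"):
    d=vision.get_image(n);cv2.imwrite(f"pics/{n}0.png",d["frame"][:,:,::-1])
    print(n,{k:v for k,v in d.items() if k!="frame"})
E
```

```text
{'time': 0.0, 'qpos': array([-1.2926,  0.3005,  1.5216,  0.    ,  1.3207, -0.0666]), 'joint_velocities': array([0.0009, 0.0002, 0.0022, 0.0001, 0.0003, 0.0018]), 'joint_torque': array([ -0.0029, -54.3513, -36.1795,  -0.0002,   0.0041,  -0.    ]), 'ee_pos': array([ 0.1859, -0.5174,  0.2307]), 'tcp_rot': array([-3.0939, -0.5388,  0.0001]), 'force': array([-0.4268,  0.1857,  0.007 ]), 'moment': array([-0.0234,  0.0482,  0.0039]), 'grip_force': 0.0, 'opening': 0.08560712082959264} 0.0187
scene {'fx': 447.8610022881716, 'fy': 447.8610022881716, 'cx': 280.02138726055335, 'cy': 204.66400809160638, 'extrinsics': array([[-0.6622, -0.7493, -0.0122,  0.4786],
       [ 0.3601, -0.3324,  0.8717, -0.1584],
       [-0.6572,  0.5728,  0.4899, -0.7697],
       [ 0.    ,  0.    ,  0.    ,  1.    ]])}
top {'fx': 506.29243836994874, 'fy': 506.29243836994874, 'cx': 275.6499829054572, 'cy': 208.784262673225, 'extrinsics': array([[-0.0151, -0.9998,  0.012 ,  0.25  ],
       [ 0.9844, -0.0128,  0.1756, -0.4629],
       [-0.1754,  0.0144,  0.9844, -0.8583],
       [ 0.    ,  0.    ,  0.    ,  1.    ]])}
```

View pics/scene0.png

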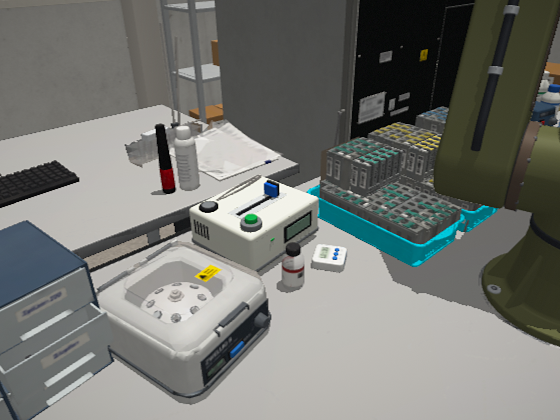

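View pics/top0.png

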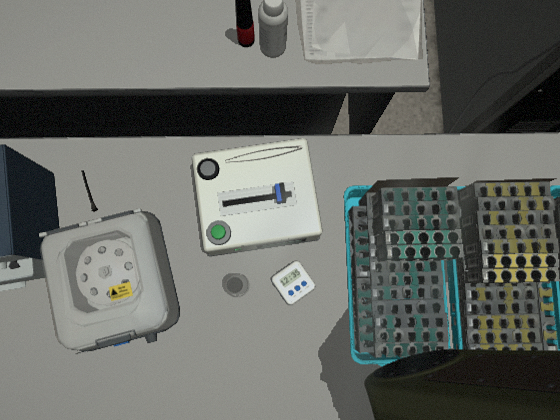

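The scene view shows the photometer with its blue lever at (271,188) and green button at (250,221). In the top view the button is at (218,232), the cap at (208,169), the lever at (280,193) and the deck corners at about (192,153), (312,139) and (322,237). Next I measure these.

```bash
cat > h.py <<'E'
import numpy as np,cv2
from scipy.spatial.transform import Rotation as R
from bench import manip,vision
np.set_printoptions(precision=4,suppress=True)
def cam(d,s=None):
    if "extrinsics" in d: T=np.linalg.inv(d["extrinsics"])
    else:
        W=np.eye(4);W[:3,:3]=R.from_rotvec(s["tcp_rot"]).as_matrix();W[:3,3]=s["ee_pos"];T=W@d["mount"]
    return T
def ray(d,T,uv):
    v=np.array([(uv[0]-d["cx"])/d["fx"],-(uv[1]-d["cy"])/d["fy"],-1.]);return T[:3,3],T[:3,:3]@v
def onz(d,T,uv,z):
    o,v=ray(d,T,uv);return o+v*(z-o[2])/v[2]
def blobs(d,lo,hi,roi=None,amin=20):
    h=cv2.cvtColor(d["frame"],cv2.COLOR_RGB2HSV);m=cv2.inRange(h,lo,hi)
    if roi: k=np.zeros_like(m);k[roi[1]:roi[3],roi[0]:roi[2]]=255;m&=k
    n,l,st,c=cv2.connectedComponentsWithStats(m)
    return [(st[i],c[i],np.argwhere(l==i)[:,::-1]) for i in range(1,n) if st[i,4]>=amin]
E
python3 - <<'E'
from h import *
rays={}
for n,roi in(("top",(185,130,330,260)),("scene",(180,170,330,260))):
    d=vision.get_image(n);T=cam(d)
    for nm,lo,hi in(("green",(45,90,50),(85,255,255)),("blue",(100,90,50),(130,255,255)),("dark",(0,0,0),(180,255,70))):
        for st,c,p in blobs(d,lo,hi,roi):
            print(n,nm,st,c,"z.095",onz(d,T,c,.095),"z.116",onz(d,T,c,.116))
            if nm!="dark": rays.setdefault(nm,[]).append(ray(d,T,c))
    if n=="top":
        g=cv2.cvtColor(d["frame"],cv2.COLOR_RGB2HSV);m=cv2.inRange(g,(0,0,185),(180,60,255));k=np.zeros_like(m);k[130:260,185:330]=255
        cs,_=cv2.findContours(m&k,0,2);c=max(cs,key=cv2.contourArea);r=cv2.minAreaRect(c);print(r)
        for q in cv2.boxPoints(r):print(q,onz(d,T,q,.095))
for k,r in rays.items():
    if len(r)==2:
        A=np.c_[r[0][1],-r[1][1]];t=np.linalg.lstsq(A,r[1][0]-r[0][0],rcond=None)[0]
        print(k,r[0][0]+t[0]*r[0][1],r[1][0]+t[1]*r[1][1])
E
```

```text
top green [211 225  15  14 161] [217.8137 231.5466] z.095 [0.4196 0.3401 0.095 ] z.116 [0.4168 0.338  0.116 ]
top blue [275 184   7  18  83] [277.8313 192.1446] z.095 [0.4846 0.2403 0.095 ] z.116 [0.4802 0.2407 0.116 ]
top dark [185 130 145   7 812] [253.6958 132.33  ] z.095 [0.5894 0.2798 0.095 ] z.116 [0.5823 0.2792 0.116 ]
top dark [197 159  22  21 177] [208.4407 169.6667] z.095 [0.5247 0.3564 0.095 ] z.116 [0.5192 0.3539 0.116 ]
top dark [280 183   5   9  28] [281.7857 186.7857] z.095 [0.4937 0.2335 0.095 ] z.116 [0.489  0.2341 0.116 ]
top dark [223 193  54  13 267] [249.0487 199.5618] z.095 [0.4726 0.2884 0.095 ] z.116 [0.4685 0.2876 0.116 ]
top dark [299 238   8   5  22] [302.6364 239.9091] z.095 [0.4039 0.2007 0.095 ] z.116 [0.4014 0.2021 0.116 ]
((256.27215576171875, 193.8214111328125), (95.74164581298828, 117.3409194946289), 81.5014419555664)
[191.1714 155.1468] [0.5504 0.3857 0.095 ]
[307.2238 137.8056] [0.5787 0.1886 0.095 ]
[321.373 232.496] [0.4157 0.1695 0.095 ]
[205.3205 249.8372] [0.3897 0.3604 0.095 ]
scene green [245 214  12  10 109] [250.4404 218.6147] z.095 [0.437
[... 891 characters left out ...]
.4186 0.095 ] z.116 [0.4795 0.4348 0.116 ]
scene dark [284 211  28  32 204] [296.3039 226.598 ] z.095 [0.36   0.2804 0.095 ] z.116 [0.3357 0.3034 0.116 ]
scene dark [194 220  15  20 109] [201.0183 229.3578] z.095 [0.4677 0.4112 0.095 ] z.116 [0.4381 0.4277 0.116 ]
scene dark [241 223  21   9  73] [250.7534 228.3836] z.095 [0.4104 0.344  0.095 ] z.116 [0.3836 0.3639 0.116 ]
scene dark [192 239  25  15  42] [202.7857 246.381 ] z.095 [0.4205 0.438  0.095 ] z.116 [0.3933 0.4532 0.116 ]
scene dark [283 243  18  14 175] [292.44   249.2629] z.095 [0.3132 0.3331 0.095 ] z.116 [0.2913 0.3535 0.116 ]
green [0.4176 0.3386 0.1099] [0.4174 0.3384 0.1098]
blue [0.4815 0.2406 0.1099] [0.4796 0.2387 0.1096]
```

Request:
{"api": "send_rows", "payload": {"fingers": [0, 0, 0, 0, 0, 0, 0, 0], "delta_pos": [[24, -26, 0], [48, -52, 0], [72, -78, 0], [96, -104, 0], [120, -130, 0], [144, -156, 0], [168, -182, 0], [192, -208, 0]], "twist": [-0.06, -0.12, -0.18, -0.24, -0.3, -0.36, -0.42, -0.48]}}

```text
time: 0.87
ee_pos: [0.2965, -0.2553, 0.2313]
tcp_rot: [2.876, 1.263, 0.0]
force: [0.0, -0.6, 0.8]
opening: -0.0003
grip_force: 0.0
```

```bash
cat >> h.py <<'E'
C=np.array([.484,.277]);YAW=np.radians(8.0)
def status(local,z,C=C,YAW=YAW):
    "tool-frame shift (mm) and twist to a photometer-local xy (m) at height z"
    s=manip.sense();M=R.from_rotvec(s["tcp_rot"]).as_matrix()
    c,n=np.cos(YAW),np.sin(YAW);Rz=np.array([[c,-n],[n,c]])
    g=np.r_[C+Rz@np.array(local),z]
    yaw=np.arctan2(M[1,0],M[0,0]);tw=-((YAW+np.pi/2-yaw+np.pi)%(2*np.pi)-np.pi)
    print("t",s["time"],"tcp",s["ee_pos"],"local mm",1e3*Rz.T@(s["ee_pos"][:2]-C),"F",s["force"])
    print("shift",1e3*M.T@(g-s["ee_pos"]),"twist",tw,"open",s["opening"])
E
python3 -c "
from h import *
status([-.01,-.085],.23)"
```

```text
t 0.8667 tcp [ 0.2965 -0.2553  0.2313] local mm [-259.8029 -501.0387] F [ 0.0304 -0.563   0.7522]
shift [ 457.126  -162.8668    1.2659] twist -0.8829988167580716 open -0.0002896425794191865
```

Request:
{"api": "send_rows", "payload": {"fingers": [0, 0, 0, 0, 0, 0, 0, 0], "delta_pos": [[35, -12, 0], [70, -25, 0], [105, -37, 0], [140, -50, 0], [175, -62, 0], [210, -75, 0], [245, -87, 0], [280, -100, 0]], "twist": [-0.07, -0.14, -0.21, -0.28, -0.35, -0.42, -0.49, -0.56]}}

```text
time: 1.53
ee_pos: [0.4132, 0.0185, 0.2314]
tcp_rot: [2.414, 2.01, 0.0]
force: [0.7, -0.7, 0.3]
opening: 0.0003
grip_force: 0.0
```

```bash
python3 -c "
from h import *
status([-.01,-.085],.23)"
```

```text
t 1.5333 tcp [0.4132 0.0185 0.2314] local mm [-106.1034 -246.1506] F [ 0.7286 -0.7023  0.3006]
shift [183.2811  40.167    1.4136] twist -0.3219893810407073 open 0.00028798646192714644
```

Request:
{"api": "send_rows", "payload": {"fingers": [0, 0, 0, 0, 0, 0, 0, 0], "delta_pos": [[30, 6, 0], [60, 12, 0], [90, 18, 0], [120, 25, 0], [150, 32, 0], [178, 38, 0], [178, 38, 0], [178, 38, 0]], "twist": [-0.06, -0.12, -0.18, -0.24, -0.3, -0.32, -0.32, -0.32]}}

```text
time: 2.2
ee_pos: [0.483, 0.1853, 0.2306]
tcp_rot: [-2.065, -2.366, 0.002]
force: [-0.0, 0.1, -0.4]
opening: 0.0003
grip_force: 0.0
```

```bash
python3 -c "
from h import *
status([-.01,-.085],.23)
d=vision.get_image('wrist');cv2.imwrite('pics/w1.png',d['frame'][:,:,::-1]);print(d['mount'],d['fx'],d.keys())"
```

```text
t 2.2 tcp [0.483  0.1853 0.2306] local mm [-13.7291 -90.6912] F [-0.0157  0.0816 -0.4062]
shift [5.706  3.7073 0.6436] twist -0.003955670032006697 open 0.00027836222613557477
[[-0.0004  0.9561  0.2932  0.0752]
 [ 1.      0.0002  0.0005 -0.0002]
 [ 0.0004  0.2932 -0.9561 -0.1429]
 [ 0.      0.      0.      1.    ]] 348.4933794419171 dict_keys(['frame', 'fx', 'fy', 'cx', 'cy', 'mount'])
```

View pics/w1.png

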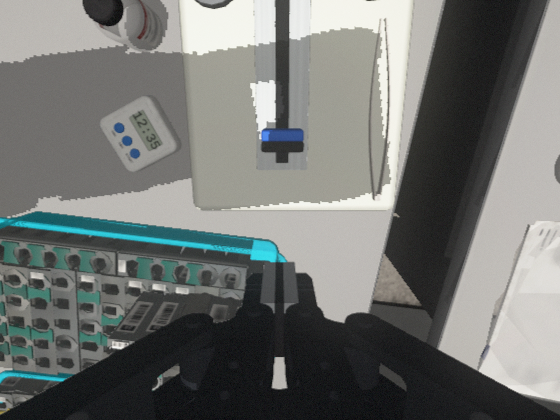

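The wrist view shows the blue half at (283,133), the black pad at rows 140-152, a near-vertical slot at column 282 and the fingers at column 281, so the yaw is good. The cyan rack is below the fingers.

```bash
python3 -c "
from h import *
s=manip.sense();d=vision.get_image('wrist');T=cam(d,s)
c,n=np.cos(YAW),np.sin(YAW);Rz=np.array([[c,-n],[n,c]])
L=lambda uv,z:1e3*Rz.T@(onz(d,T,uv,z)[:2]-C)
for st,q,p in blobs(d,(100,90,50),(130,255,255),(240,100,330,170)): print('blue',st,q,L(q,.123))
g=cv2.cvtColor(d['frame'],cv2.COLOR_RGB2GRAY)
print(g[120:175,270].tolist())
for r in (140,152):print('pad row',r,L((283,r),.126))
for uv in ((282,5),(282,165)):print('slot',L(uv,.095))
for uv in ((197,209),(391,209)):print('deck corner',L(uv,.095))
for st,q,p in blobs(d,(80,100,100),(98,255,255),(0,180,320,300),100):
  for uv in (p[p[:,0].argmax()],p[p[:,1].argmin()]): print('rack',uv,L(uv,.08),onz(d,T,uv,.08))
"
```

```text
blue [262 127  42  14 529] [282.3081 133.6484] [-11.6947 -33.6998]
[241, 175, 147, 146, 143, 145, 144, 86, 60, 87, 115, 131, 119, 86, 80, 80, 76, 75, 79, 72, 52, 47, 49, 48, 52, 50, 51, 50, 53, 47, 48, 130, 144, 142, 144, 142, 144, 143, 141, 142, 143, 142, 143, 143, 142, 140, 142, 140, 142, 152, 155, 155, 155, 156, 156]
pad row 140 [-11.2469 -37.8212]
pad row 152 [-11.2643 -46.1217]
slot [-11.457   53.0698]
slot [-11.7897 -60.1821]
deck corner [-82.6869 -96.5302]
deck corner [ 78.8103 -97.3612]
rack [287 261] [  -7.3536 -151.0074] [0.4977 0.1264 0.08  ]
rack [ 34 212] [-230.1782 -102.8581] [0.2704 0.1431 0.08  ]
rack [ 11 251] [-259.0383 -139.8238] [0.2469 0.1025 0.08  ]
rack [  2 241] [-264.9209 -130.0291] [0.2398 0.1114 0.08  ]
rack [145 258] [-137.5999 -147.3653] [0.3682 0.1119 0.08  ]
rack [138 257] [-143.9004 -146.3376] [0.3619 0.1121 0.08  ]
rack [171 261] [-114.0307 -150.4822] [0.392  0.1121 0.08  ]
rack [163 260] [-121.2881 -149.4444] [0.3847 0.1121 0.08  ]
rack [196 266] [ -91.411  -155.6309] [0.4151 0.1102 0.08  ]
rack [188 263] [ -98.5556 -152.5678] [0.4076 0.1122 0.08  ]
rack [ 49 289] [-232.0836 -178.7396] [0.2791 0.0677 0.08  ]
rack [ 31 288] [-248.8746 -177.6029] [0.2623 0.0665 0.08  ]
rack [ 99 295] [-185.8283 -185.3388] [0.3258 0.0676 0.08  ]
rack [ 79 292] [-204.28   -182.0528] [0.307  0.0683 0.08  ]
```

Request:
{"api": "send_rows", "payload": {"fingers": [0, 0, 0, 0, 0, 0, 0], "delta_pos": [[10, 2, 20], [10, 2, 45], [10, 2, 70], [10, 2, 95], [10, 2, 115], [10, 2, 123], [10, 2, 123]], "twist": [0, 0, 0, 0, 0, 0, 0]}}

```text
time: 2.88
ee_pos: [0.4831, 0.1936, 0.1071]
tcp_rot: [-2.068, -2.363, 0.004]
force: [-0.6, -0.2, 0.8]
opening: 0.0001
grip_force: 0.0
```

```bash
python3 -c "
from h import *
status([-.0116,-.057],.107)
d=vision.get_image('wrist');cv2.imwrite('pics/w2.png',d['frame'][:,:,::-1])"
```

```text
t 2.8833 tcp [0.4831 0.1936 0.1071] local mm [-12.5148 -82.423 ] F [-0.6309 -0.1748  0.7975]
shift [25.4287  0.7404  0.0685] twist -0.006866748460065075 open 9.12303078409288e-05
```

View pics/w2.png

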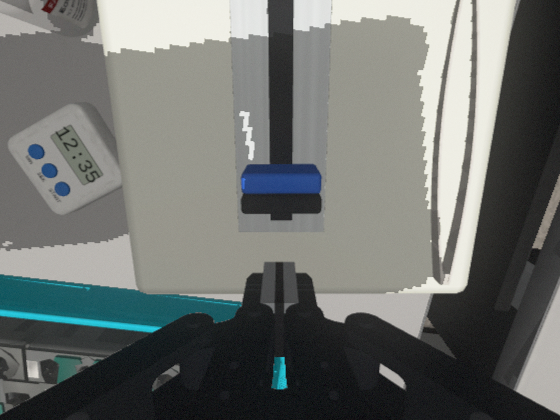

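The wrist view shows the finger tips at (280,280), centred behind the black pad at (281,205), with clear deck between them.

Request:
{"api": "send_rows", "payload": {"fingers": [0, 0, 0, 0], "delta_pos": [[10, 0, 0], [20, 0, 0], [24, 0, 0], [24, 0, 0]], "twist": [-0.006, -0.006, -0.006, -0.006]}}

```text
time: 3.27
ee_pos: [0.4806, 0.2198, 0.1091]
tcp_rot: [2.059, 2.372, 0.002]
force: [-0.7, 0.2, 0.1]
opening: 0.0002
grip_force: 0.0
```

Request:
{"api": "send_rows", "payload": {"fingers": [0, 0, 0], "delta_pos": [[3, 0, 0], [6, 0, 0], [6, 0, 0]], "twist": [0, 0, 0]}}

```text
time: 3.52
ee_pos: [0.4797, 0.2247, 0.1084]
tcp_rot: [2.06, 2.372, 0.0]
force: [0.1, -0.4, -0.7]
opening: 0.0001
grip_force: 0.0
```

```bash
python3 -c "
from h import *
status([-.0116,-.057],.107)
d=vision.get_image('wrist');cv2.imwrite('pics/w3.png',d['frame'][100:350,130:430,::-1])
for st,q,p in blobs(d,(100,90,50),(130,255,255),(200,80,370,300),200): print('blue',st,q)"
```

```text
t 3.5167 tcp [0.4797 0.2247 0.1084] local mm [-11.5107 -51.1469] F [ 0.1385 -0.4317 -0.6824]
shift [-5.8532 -0.093   1.4088] twist 0.0005915972997976304 open 0.0001432756627181638
blue [ 242  220   75   36 2516] [279.2003 238.2226]
```

View pics/w3.png

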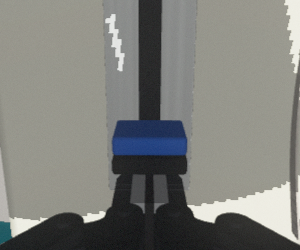

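The crop shows the finger tips at or just behind the pad. I continue in small steps, tracking the blue leading edge relative to the tool.

```bash
cat >> h.py <<'E'
def lever():
    s=manip.sense();d=vision.get_image("wrist");T=cam(d,s)
    c,n=np.cos(YAW),np.sin(YAW);Rz=np.array([[c,-n],[n,c]])
    b=max(blobs(d,(100,90,40),(130,255,255),(200,20,370,300),200),key=lambda b:b[0][4])
    L=1e3*Rz.T@(onz(d,T,(b[1][0],b[0][1]),.123)[:2]-C);t=1e3*Rz.T@(s["ee_pos"][:2]-C)
    print("t %.2f lead edge y %.1f x %.1f  tool x,y %.1f %.1f  ahead %.1f  z %.4f F"%(s["time"],L[1],L[0],t[0],t[1],L[1]-t[1],s["ee_pos"][2]),s["force"])
E
python3 -c "
from h import *
lever()"
```

```text
t 3.57 lead edge y -17.2 x -11.7  tool x,y -11.6 -51.4  ahead 34.1  z 0.1083 F [0.2534 0.8343 0.1536]
```

Request:
{"api": "send_rows", "payload": {"fingers": [0, 0, 0], "delta_pos": [[2, 0, 0], [4, 0, 0], [4, 0, 0]], "twist": [0, 0, 0]}}

```text
time: 3.87
ee_pos: [0.4792, 0.2281, 0.1083]
tcp_rot: [2.06, 2.371, -0.001]
force: [0.3, -3.5, 1.3]
opening: -0.0005
grip_force: 1.9
```

```bash
python3 -c "
from h import *
lever()"
```

```text
t 3.87 lead edge y -14.4 x -11.7  tool x,y -11.5 -47.8  ahead 33.4  z 0.1083 F [ 0.2876 -3.5333  1.3063]
```

Request:
{"api": "send_rows", "payload": {"fingers": [0, 0], "delta_pos": [[2, 0, 0], [2, 0, 0]], "twist": [0, 0]}}

```text
time: 4.08
ee_pos: [0.479, 0.23, 0.1083]
tcp_rot: [2.061, 2.371, -0.001]
force: [0.0, -3.2, 1.5]
opening: -0.0001
grip_force: 1.9
```

```bash
python3 -c "
from h import *
lever()"
```

```text
t 4.08 lead edge y -12.5 x -11.6  tool x,y -11.5 -45.8  ahead 33.3  z 0.1083 F [ 0.0191 -3.2321  1.5317]
```

Request:
{"api": "send_rows", "payload": {"fingers": [0, 0], "delta_pos": [[2, 0, 0], [2, 0, 0]], "twist": [0, 0]}}

```text
time: 4.3
ee_pos: [0.4786, 0.2324, 0.1083]
tcp_rot: [-2.061, -2.371, -0.0]
force: [0.2, -0.3, 1.5]
opening: -0.0002
grip_force: 0.5
```

```bash
python3 -c "
from h import *
lever()"
```

```text
t 4.30 lead edge y -9.7 x -11.6  tool x,y -11.5 -43.4  ahead 33.7  z 0.1083 F [ 0.1732 -0.3148  1.4591]
```

Request:
{"api": "send_rows", "payload": {"fingers": [0, 0], "delta_pos": [[1, 0, 0], [1, 0, 0]], "twist": [0, 0]}}

```text
time: 4.52
ee_pos: [0.4785, 0.2335, 0.1083]
tcp_rot: [-2.06, -2.371, -0.0]
force: [-0.6, 0.9, 0.1]
opening: 0.0001
grip_force: 0.0
```

```bash
python3 -c "
from h import *
lever()"
```

```text
t 4.52 lead edge y -8.6 x -11.6  tool x,y -11.5 -42.3  ahead 33.7  z 0.1083 F [-0.5962  0.9157  0.1231]
```

Request:
{"api": "send_rows", "payload": {"fingers": [0, 0], "delta_pos": [[2, 0, 0], [2, 0, 0]], "twist": [0, 0]}}

```text
time: 4.73
ee_pos: [0.4782, 0.2356, 0.1083]
tcp_rot: [-2.06, -2.371, -0.0]
force: [0.6, 0.2, -0.1]
opening: -0.0
grip_force: 0.0
```

```bash
python3 -c "
from h import *
lever()"
```

```text
t 4.73 lead edge y -5.6 x -11.7  tool x,y -11.6 -40.2  ahead 34.6  z 0.1083 F [ 0.5599  0.1672 -0.073 ]
```

```bash
python3 -c "
from h import *
d=vision.get_image('wrist')
for st,q,p in blobs(d,(100,90,40),(130,255,255),(200,20,370,300),50): print('blue',st,q)
a=d['frame'][100:350,130:430,::-1];t=vision.get_image('top')['frame'][130:260,180:330,::-1]
cv2.imwrite('pics/w4.png',np.hstack([a,cv2.resize(t,(288,250))]))"
```

```text
blue [ 242  211   76   35 2500] [279.4728 228.356 ]
```

View pics/w4.png

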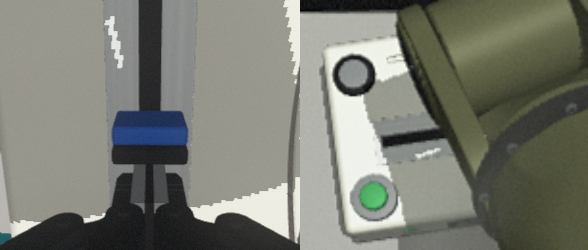

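The finger no longer touches the pad, so the lever seems to have just snapped forward. I check this.

```bash
python3 -c "
from h import *
lever();lever()"
```

```text
t 4.88 lead edge y -1.0 x -11.6  tool x,y -11.5 -40.4  ahead 39.4  z 0.1083 F [-0.4507 -0.2689 -0.1531]
t 4.93 lead edge y -1.1 x -11.6  tool x,y -11.6 -40.4  ahead 39.4  z 0.1083 F [-0.4172  0.6468 -0.8128]
```

Request:
{"api": "send_rows", "payload": {"fingers": [0, 0, 0, 0, 0, 0, 0], "delta_pos": [[-6, 0, 0], [-12, 0, 0], [-12, 0, -30], [-12, 0, -60], [-12, 0, -90], [-12, 0, -120], [-12, 0, -120]], "twist": [0, 0, 0, 0, 0, 0, 0]}}

```text
time: 5.57
ee_pos: [0.4816, 0.2234, 0.2342]
tcp_rot: [2.058, 2.368, 0.012]
force: [-0.4, 0.6, 0.3]
opening: -0.0
grip_force: 0.0
```

```bash
python3 -c "
from h import *
s=manip.sense();d=vision.get_image('wrist');T=cam(d,s);print(s['ee_pos'])
c,n=np.cos(YAW),np.sin(YAW);Rz=np.array([[c,-n],[n,c]])
L=lambda uv,z:1e3*Rz.T@(onz(d,T,uv,z)[:2]-C)
for nm,lo,hi in(('green',(45,90,50),(85,255,255)),('blue',(100,90,40),(130,255,255))):
  for st,q,p in blobs(d,lo,hi,None,100): print(nm,st,q,L(q,.116 if nm=='green' else .123),L((q[0],st[1]),.123))
cv2.imwrite('pics/w5.png',d['frame'][:,:,::-1])
d=vision.get_image('scene')
T=cam(d)
for nm,lo,hi in(('green',(45,90,50),(85,255,255)),('blue',(100,90,50),(130,255,255))):
  for st,q,p in blobs(d,lo,hi,(180,170,330,260)): print('scene',nm,st,q,L(q,.11))
"
```

```text
[0.4816 0.2234 0.2342]
green [ 188   15   36   39 1045] [205.6134  33.8383] [-58.6711  70.5043] [-56.722   80.2366]
green [  5 278  12  20 168] [ 11.3631 287.1845] [-231.5422 -119.7393] [-223.8111 -107.7258]
green [ 31 281  10  20 117] [ 36.5214 289.8718] [-211.2685 -122.3346] [-204.2982 -110.4836]
green [ 80 287  10  19 125] [ 85.184 296.352] [-171.8857 -128.6108] [-166.2045 -116.0494]
green [136 293  12  19 154] [141.4221 301.9091] [-125.4352 -134.1292] [-121.4309 -121.7216]
green [160 296  12  19 134] [166.0522 304.5821] [-104.9169 -136.7994] [-101.6546 -124.5737]
green [184 299  12  16 100] [190.07 304.95] [ -84.6224 -137.2593] [ -82.2434 -127.443 ]
green [ 23 319  30  14 216] [ 39.2083 325.8056] [-215.9589 -156.9868] [-209.1635 -145.6238]
green [ 79 325  22  11 167] [ 89.485  329.4491] [-173.3899 -160.8915] [-168.36   -151.6495]
green [ 12 357  43  14 322] [ 32.6615 363.2205] [-229.5055 -195.6544] [-222.3336 -183.3627]
green [ 14 375  21  10 130] [ 22.5846 379.7231] [-242.2969 -213.5881] [-235.0237 -202.199 ]
blue [256 148  40  15 547] [275.6673 155.2431] [-11.5743 -10.1886] [-11.5585  -5.0016]
scene green [245 214  13  10 112] [250.5179 218.5179] [-57.4771  69.9001]
scene blue [256 186  14  16 171] [262.614  193.5205] [ -9.9729 -13.8383]
```

View pics/w5.png

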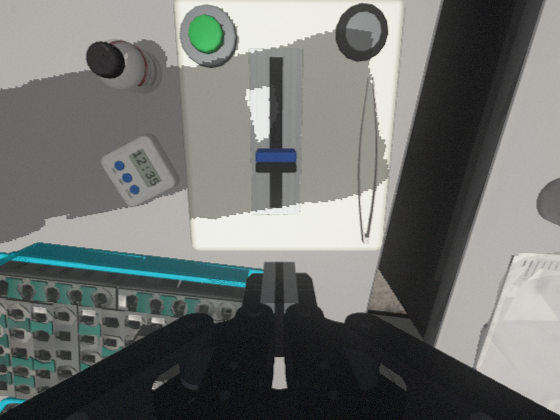

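The view shows the lever at (276,155) and the button at (206,34). The frame checks out, with the button measured at (-58.7, 70.5). The lever's blue centre is at about -10 to -14 mm, so it is in the first click. On the tracker, clicks 2 and 3 should read about +14 and +29, with snaps at tool y of about -25 and -10.

Request:
{"api": "send_rows", "payload": {"fingers": [0, 0, 0, 0, 0, 0, 0, 0], "delta_pos": [[0, 0, 30], [0, 0, 60], [0, 0, 90], [0, 0, 115], [0, 0, 120], [6, 0, 120], [12, 0, 120], [12, 0, 120]], "twist": [0, 0, 0, 0, 0, 0, 0, 0]}}

```text
time: 6.33
ee_pos: [0.4787, 0.2365, 0.1098]
tcp_rot: [2.059, 2.371, 0.003]
force: [-0.3, 0.1, 0.7]
opening: 0.0002
grip_force: 0.0
```

```bash
python3 -c "
from h import *
lever()
status([-.0116,-.029],.1083)"
```

```text
t 6.33 lead edge y -1.2 x -11.6  tool x,y -10.9 -39.4  ahead 38.1  z 0.1098 F [-0.3296  0.0884  0.6602]
t 6.3833 tcp [0.4787 0.2361 0.1098] local mm [-10.9148 -39.7238] F [-0.1286 -0.0409 -0.0667]
shift [10.7237 -0.6751  1.472 ] twist 0.001265843697677127 open -0.00012970544899476162
```

Advance to about -29, staying short of the second snap, then step.

Request:
{"api": "send_rows", "payload": {"fingers": [0, 0, 0, 0, 0, 0], "delta_pos": [[3, 0, 1], [6, 0, 1], [8, 0, 1], [10, 0, 1], [11, 0, 1], [11, 0, 1]], "twist": [0, 0, 0, 0, 0, 0]}}

```text
time: 6.88
ee_pos: [0.4769, 0.2461, 0.1078]
tcp_rot: [2.06, 2.371, 0.001]
force: [0.9, -2.0, 1.5]
opening: -0.0
grip_force: 1.1
```

```bash
python3 -c "
from h import *
lever()"
```

```text
t 6.88 lead edge y 3.9 x -11.6  tool x,y -11.3 -29.6  ahead 33.5  z 0.1078 F [ 0.8754 -1.9583  1.4882]
```

Request:
{"api": "send_rows", "payload": {"fingers": [0, 0, 0, 0], "delta_pos": [[1, 0, 0], [2, 0, 0], [3, 0, 0], [3, 0, 0]], "twist": [0, 0, 0, 0]}}

```text
time: 7.27
ee_pos: [0.4761, 0.2494, 0.1072]
tcp_rot: [-2.06, -2.371, -0.0]
force: [-0.0, 0.2, -0.3]
opening: -0.0002
grip_force: 0.0
```

```bash
python3 -c "
from h import *
lever();lever()"
```

```text
t 7.27 lead edge y 7.5 x -11.6  tool x,y -11.6 -26.2  ahead 33.7  z 0.1072 F [-0.0122  0.1756 -0.2531]
t 7.32 lead edge y 7.9 x -11.6  tool x,y -11.7 -26.2  ahead 34.1  z 0.1071 F [-0.1709 -0.2715 -0.6715]
```

Request:
{"api": "send_rows", "payload": {"fingers": [0, 0, 0, 0], "delta_pos": [[1, 0, 0], [1, 0, 0], [1, 0, 0], [1, 0, 0]], "twist": [0, 0, 0, 0]}}

```text
time: 7.7
ee_pos: [0.4761, 0.2501, 0.1072]
tcp_rot: [-2.06, -2.371, 0.0]
force: [-0.7, 0.2, -0.6]
opening: 0.0001
grip_force: 0.0
```

```bash
python3 -c "
from h import *
lever()"
```

```text
t 7.70 lead edge y 9.0 x -11.6  tool x,y -11.6 -25.5  ahead 34.5  z 0.1072 F [-0.7401  0.1759 -0.5764]
```

Request:
{"api": "send_rows", "payload": {"fingers": [0, 0, 0, 0], "delta_pos": [[1, 0, 0], [1, 0, 0], [1, 0, 0], [1, 0, 0]], "twist": [0, 0, 0, 0]}}

```text
time: 8.08
ee_pos: [0.476, 0.2511, 0.1073]
tcp_rot: [-2.061, -2.371, 0.0]
force: [-0.5, -1.1, 1.0]
opening: 0.0002
grip_force: 0.0
```

```bash
python3 -c "
from h import *
lever()"
```

```text
t 8.08 lead edge y 13.9 x -11.6  tool x,y -11.6 -24.5  ahead 38.5  z 0.1073 F [-0.501  -1.0855  0.9805]
```

The second click reads +13.9, as predicted. Now the third, with its snap due near tool y of -10.

Request:
{"api": "send_rows", "payload": {"fingers": [0, 0, 0, 0, 0, 0, 0], "delta_pos": [[3, 0, 0], [5, 0, 0], [7, 0, 0], [9, 0, 0], [11, 0, 0], [12, 0, 0], [12, 0, 0]], "twist": [0, 0, 0, 0, 0, 0, 0]}}

```text
time: 8.72
ee_pos: [0.4743, 0.2632, 0.1073]
tcp_rot: [2.06, 2.371, 0.0]
force: [0.5, 1.2, -0.8]
opening: -0.0
grip_force: 0.0
```

```bash
python3 -c "
from h import *
lever()"
```

```text
t 8.72 lead edge y 21.3 x -11.5  tool x,y -11.5 -12.3  ahead 33.6  z 0.1073 F [ 0.521   1.2376 -0.8047]
```

Request:
{"api": "send_rows", "payload": {"fingers": [0, 0, 0, 0], "delta_pos": [[1, 0, 0], [1, 0, 0], [1, 0, 0], [1, 0, 0]], "twist": [0, 0, 0, 0]}}

```text
time: 9.1
ee_pos: [0.4741, 0.264, 0.1073]
tcp_rot: [-2.06, -2.371, -0.0]
force: [-0.1, -0.0, -0.0]
opening: -0.0005
grip_force: 0.0
```

```bash
python3 -c "
from h import *
lever()"
```

```text
t 9.10 lead edge y 22.6 x -11.5  tool x,y -11.6 -11.5  ahead 34.1  z 0.1073 F [-0.0528 -0.0078 -0.0211]
```

Request:
{"api": "send_rows", "payload": {"fingers": [0, 0, 0, 0], "delta_pos": [[1, 0, 0], [1, 0, 0], [1, 0, 0], [1, 0, 0]], "twist": [0, 0, 0, 0]}}

```text
time: 9.48
ee_pos: [0.474, 0.265, 0.1073]
tcp_rot: [-2.06, -2.371, -0.0]
force: [-0.4, -0.5, -0.3]
opening: -0.0
grip_force: 0.0
```

```bash
python3 -c "
from h import *
lever()"
```

```text
t 9.48 lead edge y 23.6 x -11.5  tool x,y -11.6 -10.5  ahead 34.1  z 0.1073 F [-0.3969 -0.4962 -0.2805]
```

Request:
{"api": "send_rows", "payload": {"fingers": [0, 0, 0, 0, 0], "delta_pos": [[1, 0, 0], [1, 0, 0], [1, 0, 0], [1, 0, 0], [1, 0, 0]], "twist": [0, 0, 0, 0, 0]}}

```text
time: 9.95
ee_pos: [0.4739, 0.2659, 0.1073]
tcp_rot: [-2.061, -2.371, -0.0]
force: [0.4, -0.6, 0.2]
opening: 0.0001
grip_force: 0.0
```

```bash
python3 -c "
from h import *
lever()"
```

```text
t 9.95 lead edge y 28.9 x -11.6  tool x,y -11.5 -9.5  ahead 38.5  z 0.1073 F [ 0.3901 -0.5719  0.1504]
```

The third click reads +28.9. I back off, lift and move above the button.

Request:
{"api": "send_rows", "payload": {"fingers": [0, 0, 0, 0, 0, 0, 0], "delta_pos": [[-6, 0, 0], [-12, 0, 0], [-12, 0, -20], [-12, 0, -45], [-12, 0, -60], [-12, 0, -60], [-12, 0, -60]], "twist": [0, 0, 0, 0, 0, 0, 0]}}

```text
time: 10.58
ee_pos: [0.4758, 0.2537, 0.1676]
tcp_rot: [2.061, 2.371, 0.002]
force: [-0.3, -0.5, -0.1]
opening: 0.0002
grip_force: 0.0
```

Request:
{"api": "send_rows", "payload": {"fingers": [0, 0, 0, 0, 0, 0, 0], "delta_pos": [[18, -9, 0], [38, -19, 0], [58, -29, 0], [78, -40, 0], [92, -47, 0], [92, -47, 0], [92, -47, 0]], "twist": [0, 0, 0, 0, 0, 0, 0]}}

```text
time: 11.17
ee_pos: [0.4157, 0.3384, 0.1661]
tcp_rot: [-2.059, -2.372, 0.003]
force: [-0.2, -0.5, 0.0]
opening: 0.0005
grip_force: 0.0
```

```bash
python3 -c "
from h import *
status([-.0585,.0703],.116)
a=vision.get_image('wrist')['frame'][:,:,::-1];d=vision.get_image('scene');b=d['frame'][150:270,160:340,::-1]
for st,q,p in blobs(d,(100,90,50),(130,255,255),(180,170,330,260)): print('scene blue',st,q,onz(d,cam(d),q,.11))
cv2.imwrite('pics/w6.png',np.hstack([cv2.resize(a,(400,300)),cv2.resize(b,(400,300))]))"
```

```text
t 11.1667 tcp [0.4157 0.3384 0.1661] local mm [-59.0934  70.3535] F [-0.1778 -0.5295  0.0324]
shift [-0.0106  0.6698 50.1402] twist 0.0016051356742545764 open 0.000510892004030938
scene blue [246 192  14  16 165] [252.1879 199.4909] [0.4708 0.2922 0.11  ]
```

View pics/w6.png

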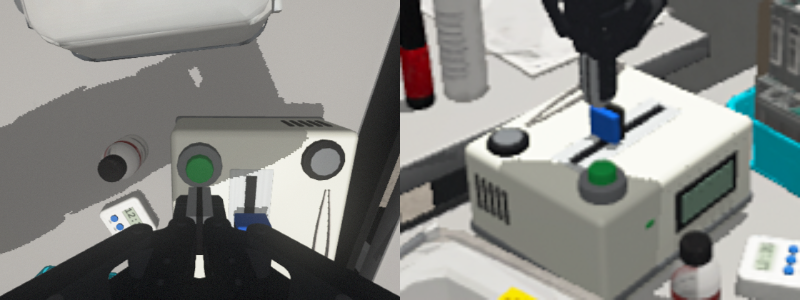

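The wrist view shows the fingers in line with the green button at (200,170). In the scene view the lever's blue centre is at local y = 17 mm, which is joint value 60, the third click. Now I press.

Request:
{"api": "send_rows", "payload": {"fingers": [0, 0, 0, 0, 0], "delta_pos": [[0, 0, 15], [0, 0, 30], [0, 0, 42], [0, 0, 47], [0, 0, 47]], "twist": [0, 0, 0, 0, 0]}}

```text
time: 11.68
ee_pos: [0.4162, 0.3376, 0.1191]
tcp_rot: [-2.062, -2.37, 0.003]
force: [0.0, 0.7, 0.6]
opening: -0.0
grip_force: 0.0
```

Request:
{"api": "send_rows", "payload": {"fingers": [0, 0, 0, 0, 0], "delta_pos": [[0, 0, 2], [0, 0, 4], [0, 0, 6], [0, 0, 6], [0, 0, 6]], "twist": [0, 0, 0, 0, 0]}}

```text
time: 12.1
ee_pos: [0.4165, 0.3386, 0.1148]
tcp_rot: [2.06, 2.371, 0.001]
force: [2.1, -1.0, 3.0]
opening: -0.0
grip_force: 1.1
```

Request:
{"api": "send_rows", "payload": {"fingers": [0, 0, 0, 0], "delta_pos": [[0, 0, 1], [0, 0, 2], [0, 0, 2], [0, 0, 2]], "twist": [0, 0, 0, 0]}}

```text
time: 12.43
ee_pos: [0.4165, 0.3387, 0.1125]
tcp_rot: [2.06, 2.371, 0.001]
force: [2.4, 0.3, 3.4]
opening: 0.0003
grip_force: 1.9
```

Request:
{"api": "send_rows", "payload": {"fingers": [0, 0, 0, 0], "delta_pos": [[0, 0, 1], [0, 0, 2], [0, 0, 2], [0, 0, 2]], "twist": [0, 0, 0, 0]}}

```text
time: 12.77
ee_pos: [0.4165, 0.3387, 0.1109]
tcp_rot: [2.06, 2.371, 0.002]
force: [1.6, -3.1, 11.0]
opening: 0.0004
grip_force: 5.4
```

Request:
{"api": "send_rows", "payload": {"fingers": [0, 0, 0, 0], "delta_pos": [[0, 0, 1], [0, 0, 1], [0, 0, 1], [0, 0, 1]], "twist": [0, 0, 0, 0]}}

```text
time: 13.1
ee_pos: [0.4166, 0.3388, 0.1108]
tcp_rot: [2.06, 2.371, 0.002]
force: [-3.1, -5.6, 19.5]
opening: 0.0002
grip_force: 10.1
```

The force has reached 19.5 N and z has stopped at 0.1108, so the button is bottomed out. I release it and check.

Request:
{"api": "send_rows", "payload": {"fingers": [0, 0, 0, 0, 0, 0, 0], "delta_pos": [[0, 0, -5], [0, 0, -12], [0, 0, -30], [0, 0, -60], [0, 0, -90], [0, 0, -90], [0, 0, -90]], "twist": [0, 0, 0, 0, 0, 0, 0]}}

```text
time: 13.68
ee_pos: [0.4162, 0.3389, 0.2004]
tcp_rot: [2.06, 2.371, 0.003]
force: [-0.6, -0.5, -0.9]
opening: -0.0005
grip_force: 0.0
```

```bash
python3 -c "
from h import *
d=vision.get_image('scene');T=cam(d)
for nm,lo,hi in(('green',(45,90,50),(85,255,255)),('blue',(100,90,50),(130,255,255))):
  for st,q,p in blobs(d,lo,hi,(180,170,330,260)): print(nm,st,q)
print(manip.sense()['force'])
print(manip.close_job())"
```

```text
green [245 214  13  10 109] [250.578  218.8073]
blue [245 192  15  16 169] [252.0414 199.2308]
[-1.1601  0.2256 -1.11  ]
the job is handed in; nothing more can be done
None
```

The lever is in the third click, the green button was pressed fully down after that and came back up, and the job is handed in at about 14 s; no verdict came back.

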